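# Turn the cam low and dock the dental cast

## Robot

A 6-joint arm with a two-finger parallel gripper is mounted at the origin on the work surface. World frame = base frame: x ahead of the robot, y to its left, z up, the work surface at z = 0. Lengths are in mm, angles in rad, forces in N, time in s.
With the tool pointing down it reaches from about 300 to 775 mm from the base axis. Payload 14.6 kg.
Tool frame: the origin (TCP) lies at the very end of the fingers, on their centre line; the grasp point (between the pads) lies 19 mm behind it; z points along the fingers, y is the line along which they close (so a half turn about z gives the same grasp; the last joint's range is limited). The gripper opens to 94 mm and grips with 3 to 60 N. Pads are 16 mm wide; open, the fingers measure 119 mm over their backs; the gripper's body (75 mm by 177 mm) begins 78 mm behind the grasp point.
Start: joints at [1.117, 0.3, 1.521, -0, 1.321, -0.067], TCP at [207.471, 509.357, 205.446] pointing down, gripper open.
Joint ranges: [-3.03, 3.03], [-0.79, 2.21], [0.23, 2.52], [-1.04, 4.18], [0, 3.07], [-2.55, 2.55]. Speed limits (rad/s): [2.22, 2.22, 2.57, 3.14, 3.14, 3.14].

## Interface

Orientations are given as [roll, pitch, yaw] about the fixed x, y, z axes, in that order (R = Rz(yaw) Ry(pitch) Rx(roll)).
In Python, from cell import manip gives the robot as it stands.
- The arm moves only by the tool servo_tool, never from a script. Its argument "motion" is a list that holds one entry, the list of rows, each a list of 7 numbers: the shift along the world's x, y, z as a fraction of full scale, then the turn, a rotation vector about the world's x, y, z as a fraction of full scale, then the closure, from 0 (fully open) to 1 (shut). In form: [[[x, y, z, rx, ry, rz, gripper], ...]]. A call has 1 to 10 rows; each row is the pose to reach, as a shift and turn from the pose commanded when the call began, turning the shorter way round; what a row does not reach only later rows make up. Full scale, the value 1, is 0.5 m for a shift and pi rad for a turn. A row lasts 1/10 s, in which the tool goes at most 50 mm and 8.59 degrees, less where a joint would pass 70% of its speed; a pose out of reach is approached as far as the arm can. A call with a number of a shift or a turn outside -1 to 1 is refused whole. A call with a gripper value outside its range is refused whole. The fingers move at their own pace and stop on an object; "newtons" is the grip in N (left out, the last holds). Time passes only in rows, so rows that repeat a pose let the fingers close. It gives the time, the measured TCP pose, the force, the opening and the grip force at its end, in the units of the state.
- manip.read_state(): the state, without advancing time (a new reading comes with each control period).
- manip.camera(name): name is "scene" or "top" or "wrist"; returns a dict with "frame" (480x640x3 uint8, red, green, blue), "range_z" (480x640 float32, mm along the optical axis (not along the pixel's ray), 0 where there is no reading), "vfov" (degrees; the focal length in pixels is half the picture's height over the tangent of half this angle, whatever the lens; pixels are square), "cx", "cy" (the principal point, pixels), "k1" (the pictures are not rectified: a ray, as slopes to the right and down, at radius r is drawn at 1 + k1 r^2 times it, then the intrinsics apply), "cam_to_world" (4x4, takes a point from camera to world coordinates). Camera axes: x right, y down, z forward; pixel columns grow to the right and rows downward; lengths in mm; the calibration is good to about 2 mm. A picture is of the moment at which its call begins.
- manip.sign_off(): hands the job in; it is judged then, once.
The state is a dict: "clock": time; "joints": joint angles; "qd": joint speeds; "effort": joint torques, N m; "eef_pos": TCP position; "eef_rot": TCP orientation; "wrist_force": force on the tool from outside, world axes, zero at the start; "moment": the same for the moment, N m; "finger_gap": finger opening in mm; "finger_force": force on a finger pad.
Only numpy, scipy, OpenCV 4.12 (cv2) and the standard library are available. Lean on these libraries where they do the work, as an engineer would, in place of code of your own. Each camera call takes 0.05 s, during which the arm holds its last target. There are 200 camera calls.

## Task

Dock the plaster dental cast at the scanner by pushing alone, picking nothing up: first, with the blue carriage still fully back, push the red peg round until the cam's lever points at the green mark, its low point. Then push the yellow plate so that the carriage slides forward fully home against the scanner, and take the hand clear. The cam must still be at its low point at the end, the cast must stay lying in its tray, and the things standing around must be neither lifted nor knocked about.

Things in the scene. Friction and masses are not known exactly. Their poses are not given: they have to be found in the camera images.
- dock: Fixed docking fixture on the bench: aluminium base plate 270 x 210 x 10 mm thick. Its origin lies on the bench surface; the plate reaches x -110 to +160 mm, y -105 to +105 mm. Its x axis is the direction in which the carriage slides forward, z is up. A white scanner box (x 57 to 157, y -97 to +8 mm, top 70 mm above the bench) is fixed to its far right; the dock stands still during a run, but its position and yaw vary.
- carriage (a joint): Slide of the blue carriage along the dock's +x, in m: 0 fully back (the start), 0.045 fully home at its end stop before the scanner. About 3 N of friction, no spring: it stays where it is left. The carriage is 80 x 76 mm, its tray rim 33 mm above the bench. A steel follower arm at its left, top 27 mm above the bench, meets the cam disc: unless the cam is near its low point the arm runs into the disc and the carriage stops short.
- push_plate (a point): Point on the rear (robot-side) face of the yellow push plate, on its centre line, 60 mm above the bench; moves with the carriage. The plate is upright, 56 mm wide along the dock's y, 6 mm thick, standing from 19 to 75 mm above the bench; nothing but the 10 mm base plate lies behind it. Push it along the dock's +x.
- cam (a joint): Angle of the eccentric cam about its vertical axis, in rad: 0 is the low point (lever pointing along the dock's +x, at the green mark); it grows counter-clockwise seen from above and starts between 1.3 and 2.5, so it is turned back clockwise. Range -0.6 to 2.8, no stop at 0: do not overshoot. Stiff: about 0.35 N m of friction (6 to 7 N at the peg), no spring, stays where it is left.
- cam_axis (a point): Point on the cam's turning axis, 37 mm above the bench (top face of the lever), fixed to the dock at x 32, y 50 mm. The brass disc (radius 26 mm, its centre 10 mm off the axis towards the lever) lies between 13 and 29 mm above the bench; the dark steel lever, 14 mm wide, lies between 29 and 37 mm.
- cam_peg (a point): Centre of the top of the red peg that stands up from the lever: diameter 16 mm, from 37 to 79 mm above the bench, 55 mm from the cam's axis; turns with the cam.
- green_mark (a point): Green dot, diameter 18 mm, on the base plate, 84 mm from the cam's axis along the dock's +x: the lever points at it at the low point.
- cast: Loose plaster dental arch, about 64 x 64 mm and 22 mm high, 70 to 170 g, lying in the carriage's tray; origin at the centre of its underside.
- cast_seat (a point): Centre of the tray's floor, 26 mm above the bench, where the cast's origin lies; moves with the carriage.
- torch: Bystander: orange hand torch standing upright, foot 52 mm across, 107 mm high, origin under its foot.
- jar: Bystander: glass jar with a steel cap, diameter 52 mm, 70 mm high, origin under its centre.
- cup: Bystander: white plastic cup, 60 mm across the rim, 70 mm high, origin under its centre.
- knife: Bystander: plaster spatula, broad steel blade and wooden handle, 150 mm long, lying flat along its x axis, origin near its middle.
Mind the look-alikes: they are no part of the job. There is more than one size of the cast; the job needs the largest.

How it is judged (in metres and radians):
On the way, in this order (a step that is already met when the one before it is completed fails the run):
1. the cam is turned to its low point (within 0.3 rad) while the carriage is still back (within 10 mm) (value of joint cam between -0.3 and 0.3 rad and value of joint carriage below 0.01 m), for 0.2 s.
2. the carriage is pushed fully home (last 3 mm) with the cam low (value of joint cam between -0.3 and 0.3 rad and value of joint carriage above 0.042 m), for 0.2 s.
At the end, for the whole second after the job is handed in: The carriage stands at rest within 3 mm of fully home, the cam within 0.3 rad of its low point, the cast lies in its tray (within 12 mm of its seat), and no bystander is more than 30 mm from where it stood (all of step 2 and velocity of joint carriage below 0.01 m/s and distance between cast and cast_seat below 0.012 m and distance of each of torch, jar, cup, knife from where it was at the start of the episode below 0.03 m); the robot touches nothing.
It fails at once if the cast is lifted or knocked out of its tray (more than 12 mm from its seat) (distance between cast and cast_seat above 0.012 m).
It fails at once if a bystander is lifted, moved by more than 30 mm, or tipped over (distance of any of torch, jar, cup, knife from where it was at the start of the episode above 0.03 m or angle between any of torch, jar, cup, knife's own z axis and vertical above 0.5 rad).
It also fails if it takes over 53 s, if anything falls off the work surface, if the arm or the gripper's body presses on something with over 40 N, if the wrist force passes 120 N, or if a joint passes its speed limit or range.

## Working session

There is one attempt and no reset: what is moved stays moved. The work goes in short steps, Python scripts to look and compute and a tool call to move; the robot and the scene stay as the last step left them, time stands still between calls to the robot, and variables do not carry over. Pictures are saved under pics/ and viewed, at most 10 in all, crops included, and the job is handed in when it is done.

Besides the shell and the picture viewer there is one more tool, called after "Request:" as name(argument=value, ...), one argument or row to a line, values as JSON. servo_tool: Moves the arm, as the interface text tells. Its arguments: {"type":"object","properties":{"motion":{"type":"array"},"newtons":{"type":"number"}},"required":["motion"]}

```bash
mkdir -p pics && cat > h.py <<'E'
import numpy as np, cv2
from cell import manip
def pts(c):
    f=240/np.tan(np.radians(c["vfov"])/2)
    v,u=np.mgrid[0:480,0:640].astype(float)
    xd=(u-c["cx"])/f; yd=(v-c["cy"])/f
    x,y=xd.copy(),yd.copy()
    for _ in range(15):
        s=1+c["k1"]*(x*x+y*y); x=xd/s; y=yd/s
    z=c["range_z"]; P=np.stack([x*z,y*z,z],-1)
    T=np.array(c["cam_to_world"]); W=P@T[:3,:3].T+T[:3,3]
    W[z<=0]=np.nan
    return W
E
python3 - <<'E'
from h import *
for n in ("top","scene"):
    c=manip.camera(n); cv2.imwrite(f"pics/{n}1.png",c["frame"][:,:,::-1]); np.savez(f"{n}1.npz",W=pts(c),f=c["frame"])
    print(n,np.round(c["cam_to_world"],2).tolist(),c["vfov"],c["k1"])
E
```

```text
top [[-0.01, -0.99, 0.16, 393.13], [-1.0, 0.01, 0.02, 4.66], [-0.02, -0.15, -0.99, 885.56], [0.0, 0.0, 0.0, 1.0]] 50.34288019469882 -0.03619205611260485
scene [[-0.47, 0.5, -0.73, 1318.35], [0.88, 0.28, -0.38, 419.2], [0.02, -0.82, -0.57, 718.81], [0.0, 0.0, 0.0, 1.0]] 44.92953189766804 -0.08168938091024171
```

View pics/top1.png

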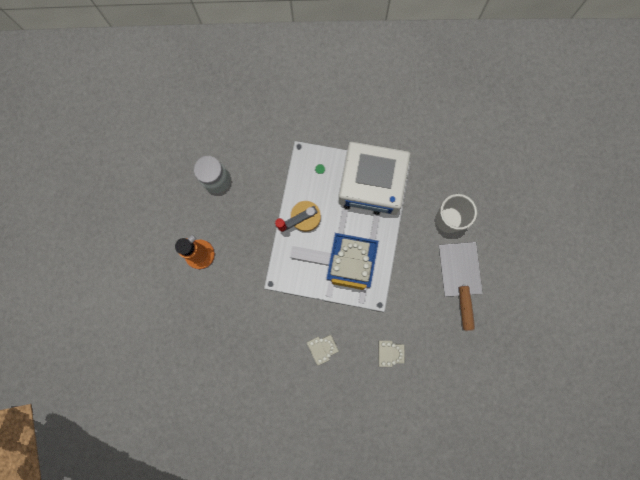

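View pics/scene1.png

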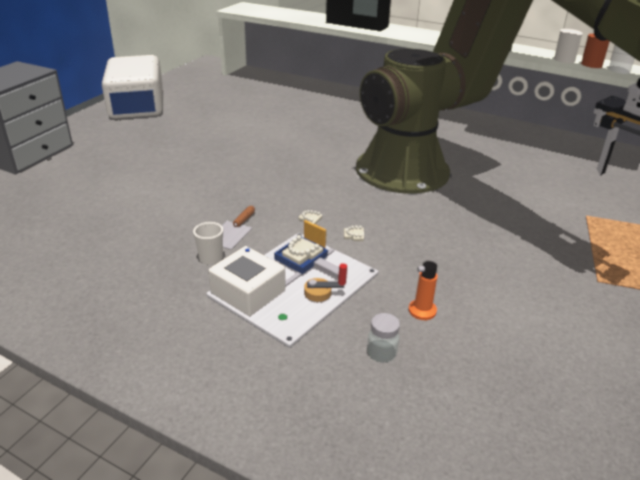

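The top view (image up = world +x, left = +y) shows these items:
- red peg (281,225)
- lever hub (310,211)
- green mark (320,169)
- yellow plate (349,284)
- largest cast, in the blue tray (352,261)
- jar (211,172), torch (195,250), cup (456,215), spatula (463,285)

Possible mix-ups: the small casts at (322,350) and (391,353) are decoys. The orange torch (198,255) and the brass disc (305,215) could be taken for the yellow plate. I choose the red peg at (281,225), the yellow plate at (349,284) and the cast in the tray at (352,261).

```bash
python3 - <<'E'
from h import *
d=np.load("top1.npz"); W=d["W"]; f=d["f"]
hsv=cv2.cvtColor(f,cv2.COLOR_RGB2HSV)
box=np.zeros((480,640),bool); box[130:320,255:420]=1
def m(lo,hi): return (cv2.inRange(hsv,lo,hi)>0)&box
red=m((0,150,80),(6,255,255))|m((174,150,80),(180,255,255)); grn=m((50,100,50),(85,255,255))
yel=m((15,120,120),(30,255,255)); blu=m((105,120,60),(125,255,255))
for n,k in dict(red=red,green=grn,yel=yel,blue=blu).items():
    P=W[k]; v,u=np.nonzero(k); print(n,len(P),np.median(u),np.median(v),np.round(np.nanmedian(P,0),1),np.round(np.nanpercentile(P[:,2],[5,50,95]),1))
# red top
P=W[red]; print("peg top",np.nanmean(P[P[:,2]>74],0),(P[:,2]>74).sum())
# plate top
k=np.zeros_like(box); k[270:295,325:375]=1
P=W[k&(W[...,2]>66)&(W[...,2]<80)]; print("plate top",len(P),np.nanmean(P,0).round(1)); 
(c,s,a)=cv2.minAreaRect(P[:,:2].astype(np.float32)); print(c,s,a)
# base plate yaw: height 5-15
k=box&(W[...,2]>6)&(W[...,2]<120); k=cv2.morphologyEx(k.astype(np.uint8),cv2.MORPH_OPEN,np.ones((5,5)))>0
P=W[k&(W[...,2]<14)]; (c,s,a)=cv2.minAreaRect(P[:,:2].astype(np.float32)); print("dock rect",c,s,a,cv2.boxPoints((c,s,a)).round(0).tolist())
for n,(u0,u1,v0,v1) in dict(jar=(190,235,150,200),torch=(170,220,230,275),cup=(435,480,190,242)).items():
    P=W[v0:v1,u0:u1].reshape(-1,3); P=P[P[:,2]>15]; print(n,P.min(0).round(),P.max(0).round())
F=f[130:320,225:425][:,:,::-1]; cv2.imwrite("pics/crop.png",cv2.resize(F,(632,600),interpolation=cv2.INTER_CUBIC))
E
```

```text
red 78 280.0 224.0 [542.9  82.3  77.4] [57.5 77.4 79.9]
green 54 320.0 169.0 [654.1  18.1  10.6] [ 7.7 10.6 13.2]
yel 521 309.0 222.0 [554.8  37.3  29.2] [26.1 29.2 75.4]
blue 589 357.0 248.0 [509.7 -43.2  28.3] [23.8 28.3 62.7]
peg top [544.41731926  83.11209083  78.08038489] 59
plate top 139 [447.1 -25.5  73.8]
(447.2740173339844, -25.789794921875) (55.29365539550781, 6.132035732269287) 78.7144546508789
dock rect (555.3474731445312, -11.71148681640625) (210.36773681640625, 270.5677185058594) 78.63131713867188 [[402.0, -88.0], [667.0, -141.0], [709.0, 65.0], [443.0, 118.0]]
jar [613. 179.  15.] [662. 228.  74.]
torch [486. 213.  15.] [522. 243. 111.]
cup [ 532. -236.   15.] [ 592. -177.   73.]
```

View pics/crop.png

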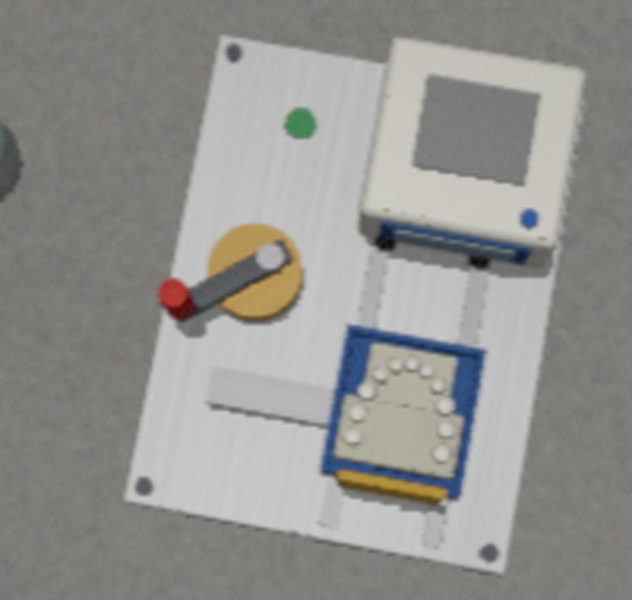

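The crop confirms the choice. The dock yaw is about -11.35° and the rectangle measures 210x270, as specified. The cam axis works out at (572,36). From it the green mark is 84 mm away and the peg 54.7 mm, both of which fit. The cam angle is about 2.30 rad.

```bash
python3 - <<'E'
from h import *
from scipy.spatial.transform import Rotation as R
s=manip.read_state(); print(s); print(R.from_euler('xyz',s["eef_rot"]).as_matrix().round(3))
E
```

```text
{'clock': 0.1, 'joints': array([ 1.11742596e+00,  3.00395364e-01,  1.52152548e+00,  3.50776629e-06,
        1.32070753e+00, -6.65958888e-02]), 'qd': array([ 0.00087692, -0.00262759, -0.00288766,  0.00018222,  0.00087837,
       -0.00010676]), 'effort': array([ 6.16641664e-04, -5.32649338e+01, -3.53279793e+01,  7.09325960e-02,
        2.34852458e-02, -4.61851059e-06]), 'eef_pos': array([207.35590464, 509.15518575, 204.95139662]), 'eef_rot': array([-3.14055946e+00, -7.23137115e-05,  2.75481727e+00]), 'wrist_force': array([0.25503771, 0.00679164, 0.23299569]), 'moment': array([ 0.04358071, -0.04384165,  0.02129843]), 'finger_force': 0.0, 'finger_gap': 93.87418410427256}
[[-0.926  0.377 -0.   ]
 [ 0.377  0.926 -0.001]
 [ 0.    -0.001 -1.   ]]
```

Request:
servo_tool(
  motion=[
    [[0.619,-0.884,0,0,0,0.292,1],[0.619,-0.884,0,0,0,0.292,1],[0.619,-0.884,0,0,0,0.292,1],[0.619,-0.884,0,0,0,0.292,1],[0.619,-0.884,0,0,0,0.292,1],[0.619,-0.884,0,0,0,0.292,1],[0.619,-0.884,0,0,0,0.292,1],[0.619,-0.884,0,0,0,0.292,1],[0.619,-0.884,0,0,0,0.292,1],[0.619,-0.884,0,0,0,0.292,1]],
  ],
)

```text
clock: 1.1
eef_pos: [475.9, 125.7, 205.4]
eef_rot: [3.142, -0.0, -2.611]
wrist_force: [0.4, 1.0, -0.4]
finger_gap: 17.5
finger_force: 0.0
```

Request:
servo_tool(
  motion=[
    [[0.08,-0.116,-0.1,0,0,0,1],[0.08,-0.116,-0.2,0,0,0,1],[0.08,-0.116,-0.2,0,0,0,1],[0.08,-0.116,-0.2,0,0,0,1],[0.08,-0.116,-0.2,0,0,0,1]],
  ],
)

```text
clock: 1.6
eef_pos: [515.2, 69.9, 106.1]
eef_rot: [3.141, -0.0, -2.611]
wrist_force: [0.3, 0.2, 0.0]
finger_gap: 0.7
finger_force: 0.0
```

```bash
python3 - <<'E'
from h import *
s=manip.read_state(); print(s["eef_pos"],s["eef_rot"],s["finger_gap"],s["joints"])
c=manip.camera("wrist"); cv2.imwrite("pics/w1.png",c["frame"][:,:,::-1]); W=pts(c); f=c["frame"]
hsv=cv2.cvtColor(f,cv2.COLOR_RGB2HSV)
k=(cv2.inRange(hsv,(0,150,60),(6,255,255))|cv2.inRange(hsv,(174,150,60),(180,255,255)))>0
P=W[k]; P=P[P[:,2]>74]; print(len(P),P.mean(0),P.min(0),P.max(0))
E
```

```text
[515.2195587   69.87618753 106.131655  ] [ 3.14142604e+00 -1.43039365e-04 -2.61123153e+00] 0.7287015267844825 [ 6.43059856e-02  3.40225889e-01  1.71426128e+00  9.55187740e-05
  1.08730814e+00 -2.03689586e+00]
32 [529.19131098  78.81625113 108.86739541] [516.82576911  71.29983089  76.72319817] [547.65064383  89.75226511 128.38918671]
```

View pics/w1.png

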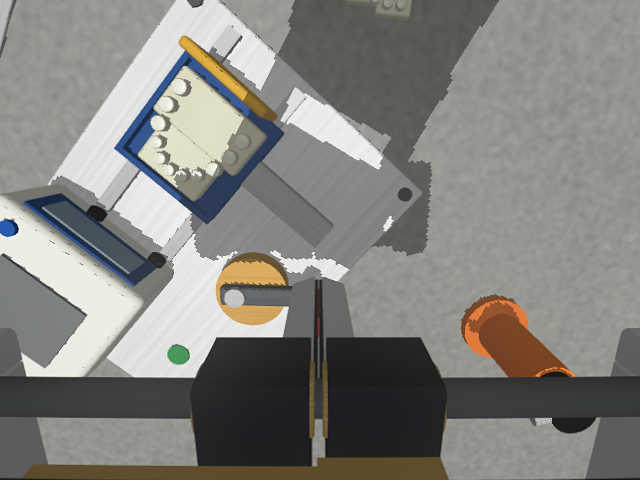

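```bash
cat > arc.py <<'E'
from h import *
import sys
A=np.array([572.0,35.9])
def pose(phi,off=16):
    p=np.radians(phi); t=np.array([np.sin(p),-np.cos(p)])
    return A+55*np.array([np.cos(p),np.sin(p)])-off*t
def rows(p0,phi0,phis,off=16):
    for q in phis:
        d=(pose(q,off)-p0)/500; print([round(d[0],3),round(d[1],3),0,0,0,round((q-phi0)/180,3),1])
if __name__=="__main__":
    s=manip.read_state(); p0=s["eef_pos"][:2]; yaw=np.degrees(s["eef_rot"][2])%360
    # tool x = -t : yaw = phi+90
    print(p0,yaw-90); rows(p0,yaw-90,[float(a) for a in sys.argv[1:]])
E
python3 arc.py 120 117 113 108 103 98 93 88 83 78
```

```text
[515.58247825  70.19391754] 120.42384491554026
[np.float64(0.03), np.float64(0.011), 0, 0, 0, np.float64(-0.002), 1]
[np.float64(0.034), np.float64(0.015), 0, 0, 0, np.float64(-0.019), 1]
[np.float64(0.04), np.float64(0.02), 0, 0, 0, np.float64(-0.041), 1]
[np.float64(0.048), np.float64(0.026), 0, 0, 0, np.float64(-0.069), 1]
[np.float64(0.057), np.float64(0.031), 0, 0, 0, np.float64(-0.097), 1]
[np.float64(0.066), np.float64(0.036), 0, 0, 0, np.float64(-0.125), 1]
[np.float64(0.075), np.float64(0.04), 0, 0, 0, np.float64(-0.152), 1]
[np.float64(0.085), np.float64(0.042), 0, 0, 0, np.float64(-0.18), 1]
[np.float64(0.094), np.float64(0.044), 0, 0, 0, np.float64(-0.208), 1]
[np.float64(0.104), np.float64(0.046), 0, 0, 0, np.float64(-0.236), 1]
```

Request:
servo_tool(
  motion=[
    [[0,0,-0.06,0,0,0,1],[0,0,-0.12,0,0,0,1],[0,0,-0.12,0,0,0,1],[0,0,-0.12,0,0,0,1]],
  ],
)

```text
clock: 2.05
eef_pos: [515.8, 70.2, 47.3]
eef_rot: [-3.141, 0.001, -2.61]
wrist_force: [-0.3, 0.1, -0.0]
finger_gap: 0.4
finger_force: 0.0
```

Request:
servo_tool(
  motion=[
    [[0.02,0.009,-0.004,0,0,0,1],[0.03,0.012,-0.004,0,0,-0.005,1],[0.036,0.017,-0.004,0,0,-0.025,1],[0.04,0.02,-0.004,0,0,-0.041,1],[0.048,0.026,-0.004,0,0,-0.069,1],[0.057,0.031,-0.004,0,0,-0.097,1],[0.066,0.036,-0.004,0,0,-0.125,1],[0.075,0.04,-0.004,0,0,-0.152,1],[0.085,0.042,-0.004,0,0,-0.18,1],[0.085,0.042,-0.004,0,0,-0.18,1]],
  ],
)

```text
clock: 3.05
eef_pos: [558.4, 91.0, 44.4]
eef_rot: [3.141, 0.0, 3.103]
wrist_force: [-3.8, -0.9, 2.3]
finger_gap: 0.7
finger_force: 1.1
```

```bash
python3 - <<'E'
from h import *
c=manip.camera("top"); W=pts(c); f=c["frame"]; np.savez("top2.npz",W=W,f=f)
hsv=cv2.cvtColor(f,cv2.COLOR_RGB2HSV)
k=(cv2.inRange(hsv,(0,150,60),(6,255,255))|cv2.inRange(hsv,(174,150,60),(180,255,255)))>0
k[:130]=0;k[320:]=0;k[:,:255]=0;k[:,420:]=0
P=W[k]; P=P[P[:,2]>60]; print(k.sum(),len(P),P.mean(0) if len(P) else 0)
cv2.imwrite("pics/t2.png",cv2.resize(f[130:320,225:425][:,:,::-1],(632,600)))
E
python3 arc.py 83 78 73 68 63 58 53 48 43 38
```

```text
0 0 0
[558.32531688  90.93116369] 87.96145959214991
[np.float64(0.009), np.float64(0.003), 0, 0, 0, np.float64(-0.028), 1]
[np.float64(0.019), np.float64(0.004), 0, 0, 0, np.float64(-0.055), 1]
[np.float64(0.029), np.float64(0.004), 0, 0, 0, np.float64(-0.083), 1]
[np.float64(0.039), np.float64(0.004), 0, 0, 0, np.float64(-0.111), 1]
[np.float64(0.049), np.float64(0.002), 0, 0, 0, np.float64(-0.139), 1]
[np.float64(0.059), np.float64(0.0), 0, 0, 0, np.float64(-0.166), 1]
[np.float64(0.068), np.float64(-0.003), 0, 0, 0, np.float64(-0.194), 1]
[np.float64(0.077), np.float64(-0.007), 0, 0, 0, np.float64(-0.222), 1]
[np.float64(0.086), np.float64(-0.012), 0, 0, 0, np.float64(-0.25), 1]
[np.float64(0.094), np.float64(-0.017), 0, 0, 0, np.float64(-0.278), 1]
```

View pics/t2.png

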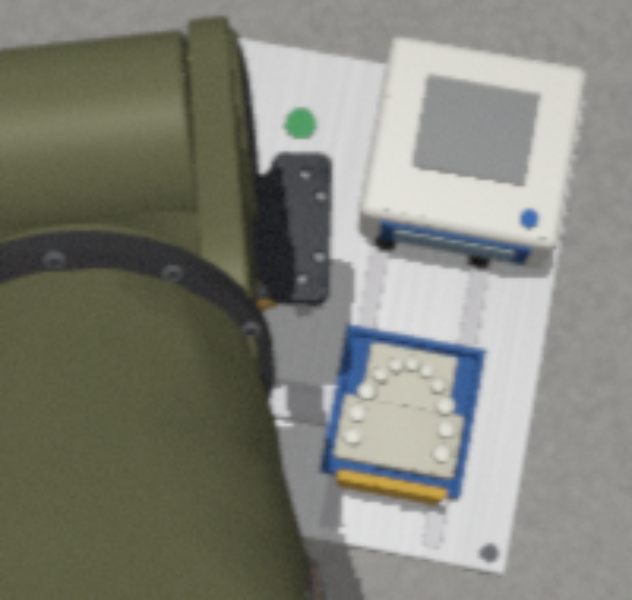

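The arm hides the cam at crop (170,250), and the carriage hasn't moved. The 4 N of force shows contact with the peg, so I continue the arc.

Request:
servo_tool(
  motion=[
    [[0.009,0.003,0,0,0,-0.028,1],[0.019,0.004,0,0,0,-0.055,1],[0.029,0.004,0,0,0,-0.083,1],[0.039,0.004,0,0,0,-0.111,1],[0.049,0.002,0,0,0,-0.139,1],[0.059,0,0,0,0,-0.166,1],[0.068,-0.003,0,0,0,-0.194,1],[0.077,-0.007,0,0,0,-0.222,1],[0.086,-0.012,0,0,0,-0.25,1],[0.086,-0.012,0,0,0,-0.25,1]],
  ],
)

```text
clock: 4.1
eef_pos: [601.2, 85.1, 44.1]
eef_rot: [3.141, -0.0, 2.319]
wrist_force: [-1.9, 2.7, 2.4]
finger_gap: 0.5
finger_force: 1.4
```

```bash
cat > peg.py <<'E'
from h import *
def peg(n):
    c=manip.camera(n); W=pts(c); f=c["frame"]
    hsv=cv2.cvtColor(f,cv2.COLOR_RGB2HSV)
    k=(cv2.inRange(hsv,(0,150,60),(5,255,255))|cv2.inRange(hsv,(174,150,60),(180,255,255)))>0
    k&=(np.hypot(W[...,0]-572,W[...,1]-36)<75)&(W[...,2]>37)&(W[...,2]<90)
    P=W[k]; print(n,len(P),P.mean(0).round(1) if len(P) else 0, P.max(0).round(1) if len(P) else 0)
    if len(P)>5:
        T=P[P[:,2]>75]; q=(T if len(T)>5 else P)[:,:2].mean(0)-[572,35.9]; print(" r",np.hypot(*q)," phi",np.degrees(np.arctan2(q[1],q[0])))
    return f
if __name__=="__main__":
    import sys
    for n in sys.argv[1:]: f=peg(n)
    cv2.imwrite("pics/last.png",f[150:390,150:470][:,:,::-1].repeat(2,0).repeat(2,1))
E
python3 peg.py wrist scene
python3 arc.py 38 33 28 23 18 13 8 3 0 -3
```

```text
wrist 31 [611.4  73.3  78.6] [616.5  78.1  79.9]
 r 54.319809297962635  phi 43.44563396035172
scene 136 [618.4  75.1  62.5] [622.   80.9  81.2]
 r 59.36488239433886  phi 40.534354027935926
[601.12347444  84.97557877] 43.05545750029924
[np.float64(0.009), np.float64(-0.005), 0, 0, 0, np.float64(-0.028), 1]
[np.float64(0.017), np.float64(-0.011), 0, 0, 0, np.float64(-0.056), 1]
[np.float64(0.024), np.float64(-0.018), 0, 0, 0, np.float64(-0.084), 1]
[np.float64(0.031), np.float64(-0.026), 0, 0, 0, np.float64(-0.111), 1]
[np.float64(0.036), np.float64(-0.034), 0, 0, 0, np.float64(-0.139), 1]
[np.float64(0.042), np.float64(-0.042), 0, 0, 0, np.float64(-0.167), 1]
[np.float64(0.046), np.float64(-0.051), 0, 0, 0, np.float64(-0.195), 1]
[np.float64(0.05), np.float64(-0.06), 0, 0, 0, np.float64(-0.223), 1]
[np.float64(0.052), np.float64(-0.066), 0, 0, 0, np.float64(-0.239), 1]
[np.float64(0.053), np.float64(-0.072), 0, 0, 0, np.float64(-0.256), 1]
```

View pics/last.png

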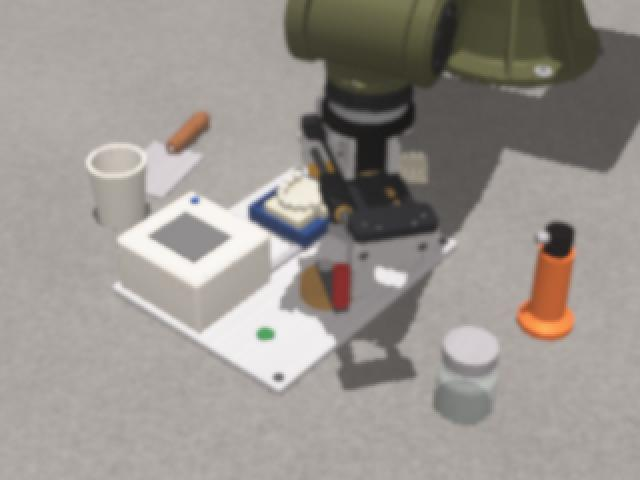

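The peg (341,287 in the scene crop) is tracking the finger at φ≈43°, as the model says. I continue to φ≈-2°.

Request:
servo_tool(
  motion=[
    [[0.009,-0.005,0,0,0,-0.028,1],[0.017,-0.011,0,0,0,-0.056,1],[0.024,-0.018,0,0,0,-0.084,1],[0.031,-0.026,0,0,0,-0.111,1],[0.036,-0.034,0,0,0,-0.139,1],[0.042,-0.042,0,0,0,-0.167,1],[0.046,-0.051,0,0,0,-0.195,1],[0.05,-0.06,0,0,0,-0.223,1],[0.053,-0.071,0,0,0,-0.25,1],[0.053,-0.071,0,0,0,-0.25,1]],
  ],
)

```text
clock: 5.2
eef_pos: [628.0, 49.4, 44.1]
eef_rot: [3.14, -0.001, 1.534]
wrist_force: [1.1, 2.5, 1.2]
finger_gap: 0.7
finger_force: 1.4
```

```bash
python3 peg.py wrist scene
python3 arc.py -5 -8 -11 -11.5 
```

```text
wrist 29 [626.6  32.7  78.5] [626.8  39.1  79.8]
 r 54.65401828584185  phi -3.349475042124782
scene 29 [633.6  33.3  51.4] [636.7  39.1  65.4]
 r 61.70311639723948  phi -2.386138742752914
[627.80531938  49.35694491] -1.9312189667037387
[np.float64(0.001), np.float64(-0.005), 0, 0, 0, np.float64(-0.017), 1]
[np.float64(0.002), np.float64(-0.011), 0, 0, 0, np.float64(-0.034), 1]
[np.float64(0.002), np.float64(-0.016), 0, 0, 0, np.float64(-0.05), 1]
[np.float64(0.003), np.float64(-0.017), 0, 0, 0, np.float64(-0.053), 1]
```

Next I finish the last 9°, wait, then back off along dock +y and up.

Request:
servo_tool(
  motion=[
    [[0.001,-0.005,0,0,0,-0.017,1],[0.002,-0.011,0,0,0,-0.034,1],[0.002,-0.015,0,0,0,-0.048,1],[0.002,-0.015,0,0,0,-0.048,1],[0.002,-0.015,0,0,0,-0.048,1],[0.012,0.035,0,0,0,-0.048,1],[0.012,0.035,0.08,0,0,-0.048,1],[0.012,0.035,0.18,0,0,-0.048,1],[0.012,0.035,0.22,0,0,-0.048,1],[0.012,0.035,0.22,0,0,-0.048,1]],
  ],
)

```text
clock: 6.3
eef_pos: [634.5, 66.6, 157.3]
eef_rot: [3.136, -0.001, 1.386]
wrist_force: [-0.5, 0.1, -0.1]
finger_gap: 0.2
finger_force: 0.0
```

```bash
python3 peg.py wrist scene; python3 - <<'E'
from h import *
s=manip.read_state(); p=s["eef_pos"]; yaw=np.degrees(s["eef_rot"][2])
ex=np.array([.9805,-.1965]); pl=np.array([447.3,-25.8])
print(p,yaw, "to pre:",(pl-38*ex-p[:2])/500,"turn",(168.7-yaw)/180)
E
```

```text
wrist 11 [628.1  32.6  41.8] [629.7  33.2  43.9]
 r 56.233974479912646  phi -3.3328341907889514
scene 124 [631.6  29.7  62.9] [636.9  34.7  82.1]
 r 58.485162716688045  phi -6.730969630760227
[632.95429641  66.46942337 152.85921186] 79.39424533207409 to pre: [-0.44582659 -0.16960485] turn 0.4961430814884772
```

View pics/last.png

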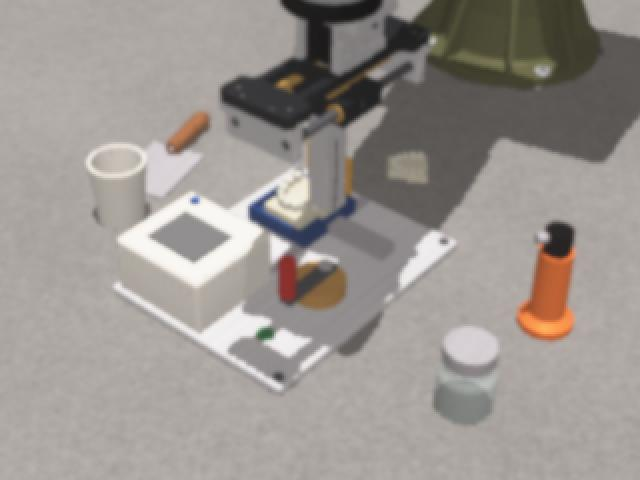

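The lever hub (325,267), peg (290,285) and green mark (265,333) roughly line up. I'll check from the top once the arm is behind the plate.

Request:
servo_tool(
  motion=[
    [[-0.446,-0.17,0.0,0,0,0.496,1],[-0.446,-0.17,0.0,0,0,0.496,1],[-0.446,-0.17,0.0,0,0,0.496,1],[-0.446,-0.17,0.0,0,0,0.496,1],[-0.446,-0.17,0.0,0,0,0.496,1],[-0.446,-0.17,0.0,0,0,0.496,1],[-0.446,-0.17,0.0,0,0,0.496,1],[-0.446,-0.17,0.0,0,0,0.496,1],[-0.446,-0.17,0.0,0,0,0.496,1],[-0.446,-0.17,0.0,0,0,0.496,1]],
  ],
)

```text
clock: 7.4
eef_pos: [409.4, -18.4, 152.0]
eef_rot: [-3.141, -0.003, 2.892]
wrist_force: [-0.1, -0.3, 0.4]
finger_gap: 0.4
finger_force: 0.0
```

```bash
python3 peg.py top; python3 - <<'E'
from h import *
s=manip.read_state(); p=s["eef_pos"]; yaw=np.degrees(s["eef_rot"][2])
ex=np.array([.9805,-.1965]); pl=np.array([447.3,-25.8])
print(p,yaw, "to pre:",(pl-38*ex-p[:2])/500,"turn",(168.7-yaw)/180)
E
```

```text
top 85 [622.6  24.9  71.2] [632.1  30.2  82.1]
 r 53.79526426949119  phi -11.609539406145013
[409.39833652 -18.4067381  151.9963453 ] 166.24262283373744 to pre: [0.00128533 0.00014748] turn 0.013652095368125255
```

From the top, φ = -11.6° against a target of -11.3°, so the cam is at its low point. I lower the tool and push to about 35 mm of travel.

Request:
servo_tool(
  motion=[
    [[0,0,-0.1,0,0,0.013,1],[0,0,-0.2,0,0,0.013,1],[0,0,-0.208,0,0,0.013,1],[0.02,-0.004,-0.208,0,0,0.013,1],[0.04,-0.008,-0.208,0,0,0.013,1],[0.055,-0.011,-0.208,0,0,0.013,1],[0.07,-0.014,-0.208,0,0,0.013,1],[0.085,-0.017,-0.208,0,0,0.013,1],[0.1,-0.02,-0.208,0,0,0.013,1],[0.11,-0.022,-0.208,0,0,0.013,1]],
  ],
)

```text
clock: 8.45
eef_pos: [465.9, -29.5, 49.6]
eef_rot: [-3.142, 0.0, 2.926]
wrist_force: [-3.5, -0.5, 3.9]
finger_gap: 0.6
finger_force: 1.8
```

Request:
servo_tool(
  motion=[
    [[0.01,-0.002,0,0,0,0,1],[0.018,-0.004,0,0,0,0,1],[0.024,-0.005,0,0,0,0,1],[0.028,-0.006,0,0,0,0,1],[0.028,-0.006,0,0,0,0,1],[0.028,-0.006,0,0,0,0,1]],
  ],
)

```text
clock: 9.05
eef_pos: [479.4, -32.5, 49.5]
eef_rot: [-3.141, 0.001, 2.926]
wrist_force: [-0.5, -0.0, -1.5]
finger_gap: 0.3
finger_force: 0.2
```

Request:
servo_tool(
  motion=[
    [[0.002,0,0,0,0,0,1],[0.004,-0.001,0,0,0,0,1],[0.004,-0.001,0,0,0,0,1]],
  ],
)

```text
clock: 9.35
eef_pos: [479.5, -32.5, 49.4]
eef_rot: [-3.141, -0.004, 2.926]
wrist_force: [-15.7, 2.8, 11.5]
finger_gap: 0.3
finger_force: 7.8
```

The carriage is against a stop at the predicted position, with force rising to 16 N. I back off, rise clear and verify.

Request:
servo_tool(
  motion=[
    [[-0.02,0.004,0,0,0,0,1],[-0.1,0.02,0,0,0,0,1],[-0.16,0.032,0.08,0,0,0,1],[-0.2,0.04,0.16,0,0,0,1],[-0.2,0.04,0.2,0,0,0,1],[-0.2,0.04,0.2,0,0,0,1]],
  ],
)

```text
clock: 9.95
eef_pos: [382.2, -13.0, 152.1]
eef_rot: [3.141, 0.006, 2.926]
wrist_force: [-0.1, -0.3, -0.3]
finger_gap: 0.3
finger_force: 0.0
```

```bash
python3 peg.py top; python3 - <<'E'
from h import *
c=manip.camera("top"); W=pts(c); f=c["frame"]
k=np.zeros((480,640),bool); k[235:290,325:375]=1
hsv=cv2.cvtColor(f,cv2.COLOR_RGB2HSV); y=cv2.inRange(hsv,(12,120,90),(30,255,255))>0
P=W[k&y&(W[...,2]>66)&(W[...,2]<80)]; o=np.array([530.8,-6.8]); d=P[:,:2]-o
ex=np.array([.9805,-.1965])
print(len(P),"plate x' mean",(d@ex).mean(), manip.read_state()["eef_pos"])
P0=np.load("top1.npz"); W=P0["W"]; y=cv2.inRange(cv2.cvtColor(P0["f"],cv2.COLOR_RGB2HSV),(12,120,90),(30,255,255))>0
k[:]=0;k[265:300,325:375]=1
P=W[k&y&(W[...,2]>66)&(W[...,2]<80)]; print("before",((P[:,:2]-o)@ex).mean())
cv2.imwrite("pics/t3.png",cv2.resize(f[130:320,225:425][:,:,::-1],(632,600)))
E
```

```text
top 86 [622.5  25.   71.6] [631.2  30.3  81.6]
 r 53.46939897486972  phi -11.455887467427901
139 plate x' mean -33.685147838733364 [381.19855542 -12.92666389 149.06586559]
before -78.5595985031361
```

View pics/t3.png

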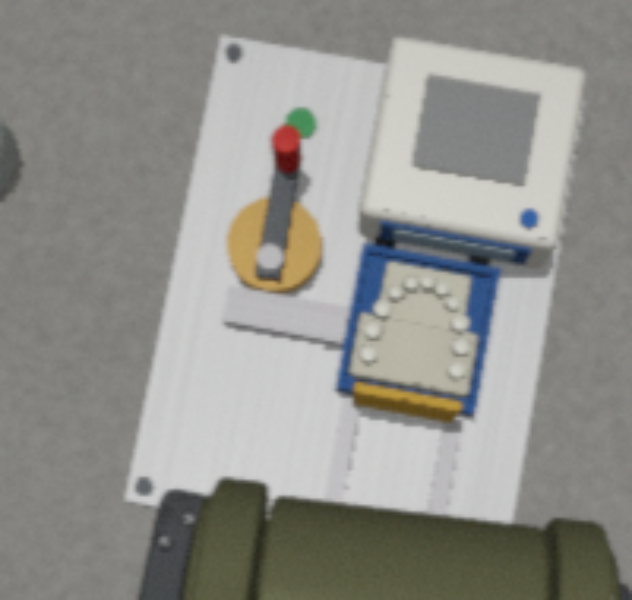

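The carriage has travelled 44.9 mm and stands home at the scanner. The lever points at the green mark (300,123), the cast sits in its tray at (418,330), and the hand is clear.

```bash
python3 -c "
from cell import manip
print(manip.sign_off())"
```

```text
the job is handed in; nothing more can be done
None
```

The job is handed in (no verdict came back): the carriage moved 44.9 mm to fully home, the cam measured within about 0.01 rad of its low point, the cast is lying in its tray, and the hand is clear.

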